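Snug the recessed drive nut of the magneto test stand

ROBOT

A 6-joint arm with a two-finger parallel gripper is mounted at the origin on the work surface. World frame = base frame: x ahead of the robot, y to its left, z up, the work surface at z = 0. Lengths are in m, angles in rad, forces in N, time in s.
With the tool pointing down it reaches from about 0.375 to 0.975 m from the base axis. Payload 3.8 kg.
Tool frame: the origin (TCP) lies midway between the tips of the shut fingers; the grasp point (between the pads) lies 19 mm behind it; z points along the fingers, y is the line along which they close (so a half turn about z gives the same grasp; the last joint's range is limited). The gripper opens to 85 mm and grips with 20 to 120 N. Pads are 22 mm wide; open, the fingers measure 114 mm over their backs; the gripper's body (76 mm by 85 mm) begins 54 mm behind the grasp point. The pads swing forward as they close: fully open they stand 13 mm farther back than shut.
Start: joints at [-1.22, 0.264, 1.604, -0, 1.274, -0.037], TCP at [0.255, -0.625, 0.231] pointing down, gripper open.
Joint ranges: [-2.63, 2.63], [-0.94, 2.18], [0.31, 2.57], [-1.31, 4.45], [0, 2.66], [-2.55, 2.55]. Speed limits (rad/s): [2.57, 2.57, 3.14, 3.14, 3.14, 3.14].

INTERFACE

Orientations are given as a rotation vector (axis times angle).
In Python, from workcell import status, read_camera, workorder, masks_of gives the robot as it stands.
- The arm moves only by the tool drive_tool, never from a script. Its argument "rows" is a list of rows, each a list of 7 numbers: the turn, a rotation vector about the tool's x, y, z in degrees, then the shift along the tool's x, y, z in m, then the opening, from 0 (shut) to 1 (fully open). In form: [[ax, ay, az, tx, ty, tz, claw], ...]. A call has 1 to 8 rows; each row shifts and turns the commanded pose from where the row before left it, along the tool's axes as they then stand; what a row does not reach is not made up. A row lasts 1/12 s, in which the tool goes at most 41.7 mm and 7.16 degrees, less where a joint would pass 70% of its speed; a pose out of reach is approached as far as the arm can. A call is refused whole if a number of a shift passes 0.0417 or a number of a turn 7.16, either way. A call with a gripper value outside its range is refused whole. The fingers move at their own pace and stop on an object; "force" is the grip in N (left out, the last holds). Time passes only in rows, so rows that do not move let the fingers close. It gives the time, the measured TCP pose, the force, the opening and the grip force at its end, in the units of the state.
- status.read_state(): the state, without advancing time (a new reading comes with each control period).
- read_camera(name): name is "scene" or "side" or "wrist"; returns a dict with "color" (384x512x3 uint8, red, green, blue), "intrinsics" (3x3 intrinsics, pixels), "D" ([k1, k2, p1, p2, k3] as OpenCV has them; the pictures are not rectified), "world_from_camera" (4x4, takes a point from camera to world coordinates); the wrist camera has in their place "mount" (4x4, takes a point from camera to tool coordinates, whose origin is the TCP and whose axes are the flange's). Camera axes: x right, y up, looking along -z (the intrinsics and any distortion apply to the point x, -y, -z); pixel columns grow to the right and rows downward; lengths in m; the calibration is good to about 2 mm. A picture is of the moment at which its call begins: read the wrist's pose just before it. There is no depth.
- workorder.finish_job(): hands the job in; it is judged then, once.
Trained networks look in a picture, given as the dict that the camera call returned (one of the last four; its "shot" number tells which), for a name from the list of things; names that differ only in an ending like _2 or _b are one class to them, and where a whole thing is asked for, a point or a joint stands for the part that bears it (a point fixed in the world has none). Each returns a list of dicts, best first, with "score" (0 to 1); they miss things now and then, are a little off and sometimes report something else, mostly with a low value. They report only what shows in the picture. A call takes as long as a camera call.
- masks_of(picture, name): "mask" (384x512 bool, what is visible of it) and "bbox" ([left, top, right, bottom] in pixels, round what is visible of it).
The state is a dict: "time": time; "q": joint angles; "joint_vel": joint speeds; "joint_torque": joint torques, N m; "tool_pos": TCP position; "tcp_rot": TCP orientation; "wrist_force": force on the tool from outside, world axes, zero at the start; "torque": the same for the moment, N m; "width": opening from 0.0 (shut) to 1.0 (fully open); "grip_force": force on a finger pad.
Only numpy, scipy, OpenCV 4.12 (cv2) and the standard library are available. Lean on these libraries where they do the work, as an engineer would, in place of code of your own. Each camera call takes 0.05 s, during which the arm holds its last target. There are 200 camera calls.

TASK

The hexagon nut at the bottom of the deep bore in the black drive housing has been left slack. Take the T-handle wrench with the big socket, lower it down the bore onto the nut, and turn the nut clockwise until it comes up firm, about 0.5 N m (at least 0.3, never as much as 0.9); do not strike the housing or lean hard on the nut (keep pushes below 25 N). Then draw the wrench out without loosening the nut, stand it back in the cup it came from, and leave everything else where it is.

Things in the scene. Friction and masses are not known exactly. Their poses are not given: they have to be found in the camera images.
- wrench: the T-handle socket wrench to use, 170 mm long, 0.25 to 0.4 kg, standing upright on its socket in one of the holder's two cups. Origin: centre of the socket's mouth (lower end); z up the shaft, x along the crossbar. Steel shaft 12 mm thick. Socket 39 mm outside, 36 mm tall with its shoulder; hexagonal hollow 26 mm across the flats, 26 mm deep, two flats facing +x and -x.
- wrench_bar (a point): centre of the wrench's crossbar, 160 mm above the wrench's origin. The crossbar is black and flat-sided: 70 mm long (x), 14 mm thick (y), 20 mm tall. Grip it here from above.
- housing: fixed black round drive housing with aluminium bands, 96 mm wide, on a round steel foot 150 mm wide, 12 mm thick; top 110 mm above the table. Origin: centre of its underside, on the axis of the vertical bore, z up. The bore is 50 mm wide, open at the top. At its bottom, on its axis within 1 mm, is the nut, on a washer face.
- nut_seat (a point): centre of the washer face under the nut, on the bore's axis, 24 mm above the housing's origin. The nut on it is a hexagon, 24 mm across flats, 16 mm tall, top chamfered; a 13 mm stud end stands 5 mm above it. A socket fully on the nut has its mouth on this face; one not lined up with the flats stops on the nut's top, about 14 to 16 mm higher.
- bore_mouth (a point): centre of the bore's open upper end, 110 mm above the table. The direction of the nut's flats varies freely and is not given by the housing's yaw. The socket's hollow is 2 mm wider than the nut: it drops on when within about 0.15 rad of the nut's direction (a fit every 60 degrees), and then has up to 0.3 rad of free turn, less when off-centre.
- nut (a joint): how far the nut has been turned on its thread, rad, growing clockwise as seen from above; it starts slack at 0.4 to 0.85 and is fully home, against a stop, at 1.2. It drags with about 0.1 N m. It does not tell the direction of the flats.
- spindle (a joint): elastic wind-up of the spindle that carries the nut, rad, growing clockwise; 0 when unloaded and proportional to the torque on the nut: 3 N m per rad (0.10 is 0.3 N m, 0.30 is 0.9 N m). It stays below 0.05 until the nut is home, then rises as it is tightened, and springs back when let go.
- seat (a joint): how far the nut and the washer face under it are pressed down on their spring, m; 0 unloaded, growing by 1 mm for each 8 N of downward push (5 mm is 40 N), with at most 8 mm of travel.
- holder: fixed tool holder: a plywood plate 90 mm (x) by 200 mm (y), 6 mm thick, with two open steel cups side by side at y = +60 mm and -60 mm. Origin: centre of the plate's underside. Each cup is 52 mm wide inside, its floor 10 mm above the table and its rim 56 mm above the table.
- slim_wrench: bystander: shorter, slimmer T-handle wrench with a small socket (25 mm outside), 105 mm tall, crossbar 50 mm long, in the holder's other cup; too small for the nut. Origin: centre of its lower end.
- dist_cap: bystander: red distributor cap with a ring of towers, 84 mm wide, 60 mm tall, standing loose. Origin: centre of its underside.
- coil: bystander: black ignition coil, a standing can 56 mm wide, 120 mm tall. Origin: centre of its underside.
- rotor: bystander: small red rotor arm, 54 mm long, 28 mm tall. Origin: centre of its round foot's underside.
- screwdriver: bystander: screwdriver lying on the table. Origin: on the table under its middle.
- pulley: bystander: aluminium pulley lying flat, 64 mm wide, 32 mm tall. Origin: centre of its underside.

How it is judged:
By the outcome, as a careful person would: the job done as asked, in the order asked, and still so for the second after the job is handed in, with the robot touching nothing.
It also fails if it takes over 72 s, if anything falls off the work surface, if the arm or the gripper's body presses on something with over 40 N, if the wrist force passes 120 N, or if a joint passes its speed limit or range.

## Working session

There is one attempt and no reset: what is moved stays moved. The work goes in short steps, Python scripts to look and compute and a tool call to move; the robot and the scene stay as the last step left them, time stands still between calls to the robot, and variables do not carry over. Pictures are saved under pics/ and viewed, at most 10 in all, crops included, and the job is handed in when it is done.

Besides the shell and the picture viewer there is one more tool, called after "Request:" as name(argument=value, ...) on one line, values as JSON. drive_tool: Moves the arm, as the interface text tells. Its arguments: {"type":"object","properties":{"rows":{"type":"array"},"force":{"type":"number"}},"required":["rows"]}

```bash
mkdir -p pics; ls
python3 - <<'E'
from workcell import status, read_camera, workorder, masks_of
import cv2,numpy as np
s=status.read_state();print(s)
ims=[]
for n in ["scene","side"]:
    p=read_camera(n);ims.append(p["color"])
    print(n,p["intrinsics"],p["D"],p["world_from_camera"])
    for o in ["wrench","housing","holder","slim_wrench","dist_cap","coil"]:
        print(o,[(round(m["score"],2),m["bbox"]) for m in masks_of(p,o)[:2]])
for n,i in zip("ab",ims): cv2.imwrite(f"pics/{n}.png",cv2.resize(i[:,:,::-1],(768,576)))
E
```

```text
pics
{'time': 0.0, 'q': array([-1.21991581e+00,  2.64732875e-01,  1.60538018e+00,  2.40238549e-05,
        1.27367574e+00, -3.68924105e-02]), 'joint_vel': array([-2.30303130e-04,  1.87213803e-03, -6.31727044e-04, -5.95184457e-05,
        6.44058260e-04,  3.23314542e-04]), 'joint_torque': array([ 4.63948872e-04, -5.15111160e+01, -3.67314363e+01, -1.75949231e-04,
        1.30197420e-02,  1.18828663e-05]), 'tool_pos': array([ 0.25499723, -0.62419811,  0.22997234]), 'tcp_rot': array([-3.08059818e+00, -6.04873657e-01,  5.03382490e-04]), 'wrist_force': array([0.59321452, 0.3137741 , 0.62383098]), 'torque': array([0.06907221, 0.00659037, 0.0453616 ]), 'grip_force': 0.0, 'width': 0.9966770631691474}
scene [[357.70062069   0.         257.91271263]
 [  0.         357.70062069 192.69607385]
 [  0.           0.           1.        ]] [0.00515911 0.         0.         0.         0.        ] [[-0.01620022 -0.55815705  0.82957716  1.24324091]
 [ 0.99984985 -0.00393926  0.01687494  0.0635186 ]
 [-0.00615095  0.82972597  0.55813706  0.60121189]
 [ 0.          0.          0.          1.        ]]
wren
[... 407 characters left out ...]
0.           0.           1.        ]] [-0.06004465  0.          0.          0.          0.        ] [[-0.69641571  0.48723807 -0.5268816   0.01172912]
 [-0.71763264 -0.47581916  0.50852682  0.61286393]
 [-0.00292674  0.7322535   0.68102588  0.86745532]
 [ 0.          0.          0.          1.        ]]
wrench [(0.63, [333.1, 119.9, 354.6, 164.8])]
housing [(0.9, [235.7, 183.6, 289.6, 247.8])]
holder [(0.58, [292.1, 154.1, 353.2, 208.8])]
slim_wrench [(0.71, [307.6, 159.4, 322.0, 186.5]), (0.57, [232.7, 184.4, 290.1, 247.4])]
dist_cap [(0.55, [209.4, 175.1, 238.2, 200.7]), (0.44, [331.3, 119.1, 357.5, 165.8])]
coil [(0.81, [174.6, 276.2, 210.1, 313.2]), (0.37, [334.1, 119.2, 356.7, 166.8])]
```

View pics/a.png

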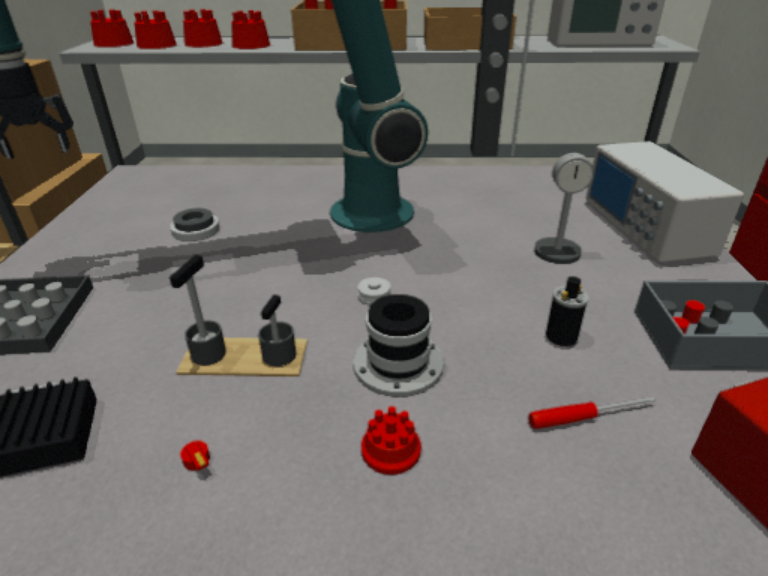

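View pics/b.png

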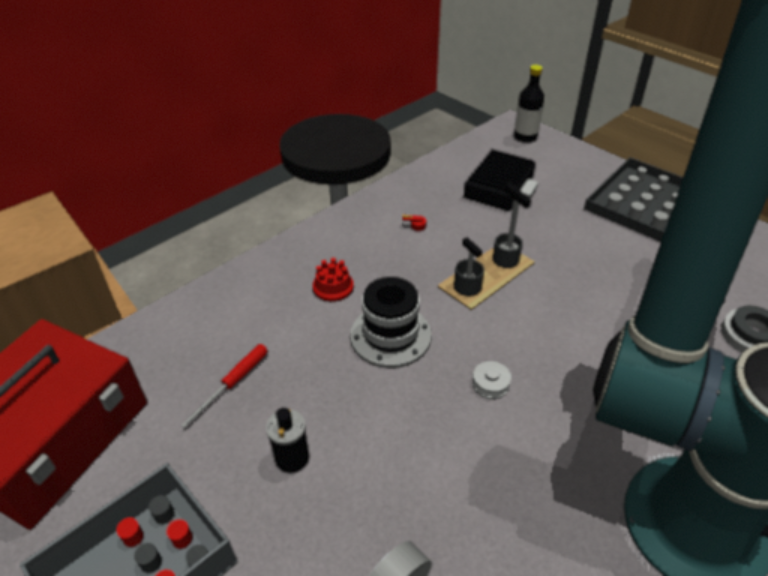

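The scene shows the wrench (bar at about (187,271) in the enlarged view), the slim wrench beside it at (271,307), and the housing's bore at (398,308). The side view shows the same bar at (516,194) and the bore at (391,294).

```bash
cat > h.py <<'E'
from workcell import status, read_camera, workorder, masks_of
import cv2,numpy as np
from scipy.spatial.transform import Rotation as R
def T_tool(s):
    T=np.eye(4);T[:3,:3]=R.from_rotvec(s["tcp_rot"]).as_matrix();T[:3,3]=s["tool_pos"];return T
def shot(n):
    s=status.read_state();p=read_camera(n)
    p["W"]=p["world_from_camera"] if n!="wrist" else T_tool(s)@p["mount"]
    p["s"]=s;return p
def ray(p,uv):
    a=cv2.undistortPoints(np.array([[uv]],float),p["intrinsics"],np.array(p["D"]))[0,0]
    return p["W"][:3,3],p["W"][:3,:3]@np.array([a[0],-a[1],-1])
def at(p,uv,z):
    o,d=ray(p,uv);return o+d*(z-o[2])/d[2]
def proj(p,X):
    c=np.linalg.inv(p["W"])@np.append(X,1)
    return cv2.projectPoints(np.array([[c[0],-c[1],-c[2]]]),np.zeros(3),np.zeros(3),p["intrinsics"],np.array(p["D"]))[0][0,0]
def tri(a,b):
    (o,d),(q,e)=a,b;d=d/np.linalg.norm(d);e=e/np.linalg.norm(e)
    A=np.eye(3)-np.outer(d,d);B=np.eye(3)-np.outer(e,e)
    return np.linalg.solve(A+B,A@o+B@q)
def st():
    s=status.read_state();M=T_tool(s);print("t",round(s["time"],2),"pos",s["tool_pos"].round(4),"x",M[:3,0].round(4),"z",M[:3,2].round(4),"F",s["wrist_force"].round(1),"T",s["torque"].round(2),"w",round(s["width"],3),"g",s["grip_force"],"q",s["q"].round(3));return s
E
python3 - <<'E'
from h import *
a=shot("scene");b=shot("side")
for n,u,v,z in [("bar",(187.5,271),(515.5,194),.17),("bore",(398.5,312),(391,295),.11),("slim",(271,307),(472,247),.105)]:
    u=np.array(u)/1.5;v=np.array(v)/1.5
    print(n,at(a,u,z),at(b,v,z),tri(ray(a,u),ray(b,v)))
w=shot("wrist");print(w["intrinsics"],w["D"],w["mount"])
st()
E
```

```text
bar [ 0.5552884  -0.25358787  0.17      ] [ 0.55907722 -0.25269605  0.17      ] [ 0.55823606 -0.2518812   0.17138183]
bore [0.57641519 0.06762794 0.11      ] [0.5711841  0.06870402 0.11      ] [0.57293337 0.06737231 0.1076336 ]
slim [ 0.55787473 -0.13393182  0.105     ] [ 0.56117474 -0.1351531   0.105     ] [ 0.55998418 -0.13340746  0.10661623]
[[280.69804326   0.         260.22850751]
 [  0.         280.69804326 197.38404307]
 [  0.           0.           1.        ]] [-0.06412993  0.          0.          0.          0.        ] [[-3.99913101e-04  9.47330894e-01  3.20256173e-01  8.30641622e-02]
 [ 9.99999866e-01  4.84249861e-04 -1.83702337e-04 -4.19133970e-04]
 [-3.29110907e-04  3.20256057e-01 -9.47330961e-01 -1.42036142e-01]
 [ 0.00000000e+00  0.00000000e+00  0.00000000e+00  1.00000000e+00]]
t 0.85 pos [ 0.2552 -0.6249  0.2313] x [ 0.9258  0.3781 -0.    ] z [-0. -0. -1.] F [-0.   0.6 -1. ] T [-0.    0.04  0.01] w 1.001 g 0.0 q [-1.22   0.264  1.604 -0.     1.274 -0.037]
```

Request:
drive_tool(rows=[[0,0,0,0.0263,-0.0289,-0.01,1],[0,0,0,0.0263,-0.0289,-0.01,1],[0,0,0,0.0263,-0.0289,-0.01,1],[0,0,0,0.0263,-0.0289,-0.01,1],[0,0,0,0.0263,-0.0289,0,1],[0,0,0,0.0263,-0.0289,0,1],[0,0,0,0.0263,-0.0289,0,1],[0,0,0,0.0263,-0.0289,0,1]])

```text
time: 1.52
tool_pos: [0.3629, -0.3296, 0.2716]
tcp_rot: [3.082, 0.604, 0.001]
wrist_force: [1.0, 0.2, 0.0]
width: 1.001
grip_force: 0.0
```

Request:
drive_tool(rows=[[0,0,0,0.0263,-0.0289,0,1],[0,0,0,0.0263,-0.0289,0,1],[0,0,0,0.0263,-0.0289,0,1],[0,0,0,0.0263,-0.0289,0,1],[0,0,0,0.0263,-0.0289,0,1],[0,0,0,0.0263,-0.0289,0.01,1],[0,0,0,0.0263,-0.0289,0.02,1],[0,0,0,0.0263,-0.0289,0.03,1]])

```text
time: 2.18
tool_pos: [0.4695, -0.0432, 0.2191]
tcp_rot: [3.081, 0.606, 0.01]
wrist_force: [0.5, 0.5, 0.3]
width: 1.001
grip_force: 0.0
```

Request:
drive_tool(rows=[[0,0,0,0.0263,-0.0289,0.02,1],[0,0,0,0.0263,-0.0289,0.02,1],[0,0,0,0,0,0.02,1],[0,0,0,0,0,0.02,1],[0,0,0,0,0,0,1],[0,0,0,0,0,0,1]])

```text
time: 2.68
tool_pos: [0.4915, 0.0247, 0.138]
tcp_rot: [-3.082, -0.606, 0.005]
wrist_force: [-1.2, 0.5, 0.4]
width: 1.0
grip_force: 0.0
```

Run:
```python
from h import *
st();w=shot("wrist");print(proj(w,np.array([.573,.067,.11])),proj(w,np.array([.573,.067,.04])),w["W"][:3,3])
im=w["color"];u,v=proj(w,np.array([.573,.067,.11])).astype(int)
c=im[max(0,v-90):v+90,max(0,u-120):u+120,::-1]
c=cv2.resize(c,None,fx=3,fy=3,interpolation=cv2.INTER_CUBIC);c=(255*(c/255.)**.5).astype(np.uint8)
cv2.imwrite("pics/c.png",c);print(max(0,u-120),max(0,v-90))
```

```text
t 2.68 pos [0.4915 0.0247 0.138 ] x [ 0.9256  0.3786 -0.0029] z [-0.0031 -0.     -1.    ] F [-1.2  0.5  0.4] T [-0.03  0.02  0.03] w 1.0 g 0.0 q [-0.000e+00 -1.000e-03  2.083e+00 -0.000e+00  1.063e+00  1.182e+00]
[246.31698896  87.74424172] [250.48853691  92.02877264] [0.56865795 0.05652029 0.27979528]
126 0
```

View pics/c.png

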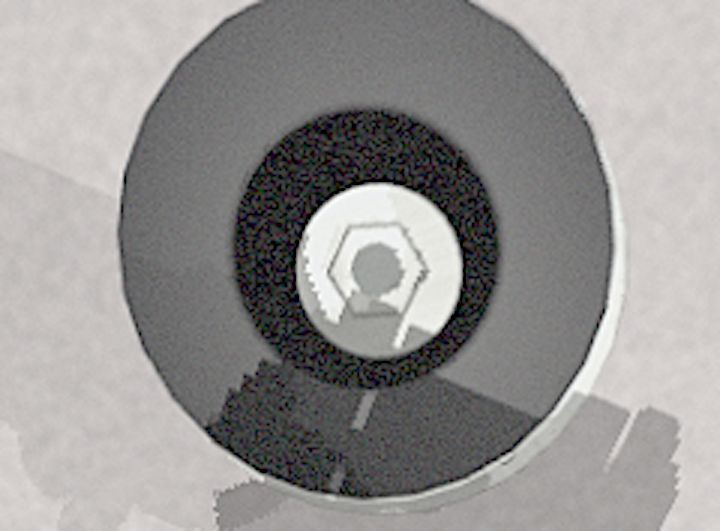

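The bore mouth's ellipse is centred at about (367,248) in the crop. The nut's hexagon has corners at about (427,270), (405,222), (350,223), (328,271), (352,315) and (402,316), centred at about (377,269).

Run:
```python
from h import *
w=shot("wrist");f=lambda x,y:(x/3+126-1/3,y/3-1/3)
P=[at(w,f(*c),.04) for c in [(427,270),(405,222),(350,223),(328,271),(352,315),(402,316)]]
P=np.array(P)[:,:2];c=P.mean(0);d=P-c;print("nut",c,"r",np.hypot(*d.T),"ang60",np.degrees(np.arctan2(d[:,1],d[:,0]))%60)
# mouth and top rim circles at z .11
for pts in [[(235,248),(500,248),(367,108),(367,388)],[(120,225),(611,235),(205,420),(350,498),(540,418)]]:
    Q=np.array([at(w,f(*c),.11)[:2] for c in pts]);A=np.c_[2*Q,np.ones(len(Q))];s=np.linalg.lstsq(A,(Q**2).sum(1),rcond=None)[0]
    print("circ",s[:2],np.sqrt(s[2]+s[:2]@s[:2]))
a=shot("scene");e=[at(a,np.array(u)/1.5,.175)[:2] for u in [(176,281),(200,261)]];print(e,np.degrees(np.arctan2(*(e[0]-e[1])[::-1])))
st()
```

```text
nut [0.57665913 0.06663891] r [0.01342566 0.0142627  0.01391728 0.01334393 0.01369333 0.01374942] ang60 [52.01779974 50.57396773 53.25515096 53.28488993 51.24419213 51.17171504]
circ [0.57669429 0.06646784] 0.025342946930744913
circ [0.5765505  0.06660496] 0.046817820106823636
[array([ 0.59087004, -0.25778899]), array([ 0.53399665, -0.24000502])] -17.364148484662167
t 2.83 pos [0.4939 0.024  0.1408] x [0.9261 0.3773 0.0028] z [ 0.003 -0.    -1.   ] F [-0.3  0.2  0.9] T [ 0.04 -0.    0.04] w 0.998 g 0.0 q [-2.000e-03 -4.000e-03  2.080e+00  0.000e+00  1.062e+00  1.182e+00]
```

Request:
drive_tool(rows=[[0,0,-7.1,0.0254,0.0317,0,1],[0,0,-7.1,0.021,0.0345,0,1],[0,0,-7.1,0,0,0,1],[0,0,-7.1,0,0,0,1],[0,0,-7.1,0,0,0,1],[0,0,-7.1,0,0,0,1],[0,0,-7.1,0,0,0,1],[0,0,-7.1,0,0,0,1]])

```text
time: 3.5
tool_pos: [0.5646, -0.016, 0.141]
tcp_rot: [2.417, 2.003, 0.004]
wrist_force: [-0.2, -0.6, -0.3]
width: 1.0
grip_force: 0.0
```

Request:
drive_tool(rows=[[0,0,0,0,0,0,1],[0,0,0,0,0,0,1],[0,0,0,0,0,0,1]])

```text
time: 3.75
tool_pos: [0.5639, -0.0155, 0.14]
tcp_rot: [2.427, 1.993, 0.002]
wrist_force: [0.9, -0.0, -0.5]
width: 1.001
grip_force: 0.0
```

Run:
```python
from h import *
s=[];
for i in range(4):
    w=shot("wrist");s.append(w["s"]["tool_pos"])
print(np.array(s).round(4));st()
im=w["color"];u,v=proj(w,np.array([.5767,.0666,.11])).astype(int)
y0,x0=max(0,v-90),max(0,u-120)
c=im[y0:v+90,x0:u+120,::-1]
c=cv2.resize(c,None,fx=3,fy=3,interpolation=cv2.INTER_CUBIC);c=(255*(c/255.)**.5).astype(np.uint8)
cv2.imwrite("pics/d.png",c);print(x0,y0)
```

```text
[[ 0.5639 -0.0155  0.14  ]
 [ 0.5638 -0.0154  0.1398]
 [ 0.5637 -0.0153  0.1395]
 [ 0.5636 -0.0152  0.1394]]
t 3.95 pos [ 0.5635 -0.0152  0.1392] x [0.1917 0.9814 0.    ] z [ 3.e-04 -0.e+00 -1.e+00] F [ 0.3  0.4 -0.2] T [0.02 0.02 0.01] w 0.996 g 0.0 q [-0.071  0.131  1.94   0.     1.071  0.122]
134 13
```

View pics/d.png

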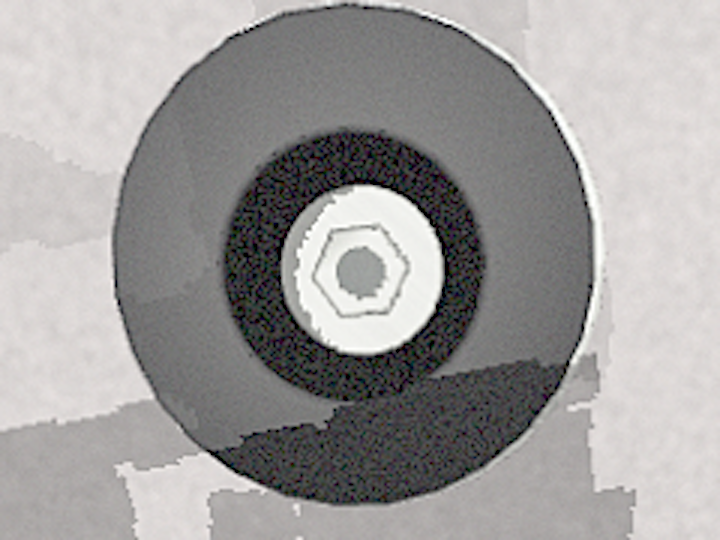

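The bore mouth is centred at about (354,265) in the crop. The nut's corners are at about (410,268), (380,223), (330,230), (313,272), (340,318) and (390,309).

Run:
```python
from h import *
w=shot("wrist");f=lambda x,y:(x/3+134-1/3,y/3+13-1/3)
P=[at(w,f(*c),.04) for c in [(410,268),(380,223),(330,230),(313,272),(340,318),(390,309)]]
P=np.array(P)[:,:2];c=P.mean(0);d=P-c;print("nut",c,"r",np.hypot(*d.T),"ang60",np.degrees(np.arctan2(d[:,1],d[:,0]))%60)
for pts in [[(222,265),(487,265),(354,128),(354,402)],[(113,255),(595,255),(354,4),(354,505)]]:
    Q=np.array([at(w,f(*c),.11)[:2] for c in pts]);A=np.c_[2*Q,np.ones(len(Q))];s=np.linalg.lstsq(A,(Q**2).sum(1),rcond=None)[0]
    print("circ",s[:2],np.sqrt(s[2]+s[:2]@s[:2]))
st()
```

```text
nut [0.57465729 0.06762964] r [0.01353377 0.01337292 0.01329738 0.01300417 0.01394162 0.01307992] ang60 [51.53405444 55.45421757 56.833739   50.72958218 54.46397235 57.15793344]
circ [0.5749537  0.06748329] 0.025639487132517583
circ [0.57475302 0.067161  ] 0.046863144546604896
t 4.0 pos [ 0.5634 -0.0151  0.1391] x [ 0.1914  0.9815 -0.    ] z [ 1.e-04 -0.e+00 -1.e+00] F [-0.1 -0.2  0.1] T [ 0.02 -0.03 -0.01] w 1.0 g 0.0 q [-0.071  0.131  1.94  -0.     1.071  0.122]
```

Request:
drive_tool(rows=[[0,0,0,-0.0334,0.0057,-0.016,1],[0,0,0,-0.0334,0.0057,-0.016,1],[0,0,0,-0.0334,0.0057,-0.016,1],[0,0,0,-0.0334,0.0057,-0.016,1],[0,0,0,-0.0334,0.0057,-0.016,1],[0,0,0,-0.0334,0.0057,-0.016,1],[0,0,0,-0.0334,0.0057,-0.016,1],[0,0,6.8,0,0,0,1]])

```text
time: 4.67
tool_pos: [0.5594, -0.259, 0.2553]
tcp_rot: [2.535, 1.841, 0.002]
wrist_force: [0.5, 0.1, 0.6]
width: 0.995
grip_force: 0.0
```

Request:
drive_tool(rows=[[0,0,6.9,0,0,0,1],[0,0,6.9,0,0,0,1],[0,0,6.9,0,0,0,1],[0,0,6.9,0,0,0,1],[0,0,6.9,0,0,0,1],[0,0,6.9,0,0,0,1],[0,0,6.9,0,0,0,1],[0,0,6.9,0,0,0,1]])

```text
time: 5.33
tool_pos: [0.558, -0.2521, 0.2507]
tcp_rot: [-3.108, -0.455, 0.001]
wrist_force: [-0.2, 0.5, -0.3]
width: 0.999
grip_force: 0.0
```

Request:
drive_tool(rows=[[0,0,6.9,0,0,0,1],[0,0,6.9,0,0,0,1],[0,0,6.9,0,0,0,1],[0,0,6.9,0,0,0,1],[0,0,6.9,0,0,0,1],[0,0,0,0,0,0,1],[0,0,0,0,0,0,1],[0,0,0,0,0,0,1]])

```text
time: 6.0
tool_pos: [0.558, -0.2521, 0.2509]
tcp_rot: [-3.106, 0.473, 0.0]
wrist_force: [-0.4, -0.4, 0.3]
width: 1.001
grip_force: 0.0
```

Run:
```python
from h import *
for i in range(3): w=shot("wrist");print(w["s"]["tool_pos"].round(4))
st();print(proj(w,np.array([.557,-.252,.18])))
for n in ["wrench","slim_wrench","holder"]:
  print(n,[(round(m["score"],2),m["bbox"]) for m in masks_of(w,n)[:2]])
cv2.imwrite("pics/e.png",cv2.resize(w["color"][:,:,::-1],(768,576)))
```

```text
[ 0.558  -0.2521  0.2509]
[ 0.558  -0.2522  0.2508]
[ 0.558  -0.2522  0.2509]
t 6.15 pos [ 0.558  -0.2522  0.2509] x [ 9.542e-01 -2.991e-01 -1.000e-04] z [-1.e-04  0.e+00 -1.e+00] F [-1.1 -0.2  0.4] T [ 0.02  0.03 -0.05] w 1.003 g 0.0 q [-0.465  0.135  1.721 -0.     1.286  1.409]
[261.26935339 210.98537175]
wrench [(0.61, [248.4, 153.0, 278.2, 248.9])]
slim_wrench [(0.97, [147.8, 180.6, 188.6, 233.6])]
holder []
```

View pics/e.png

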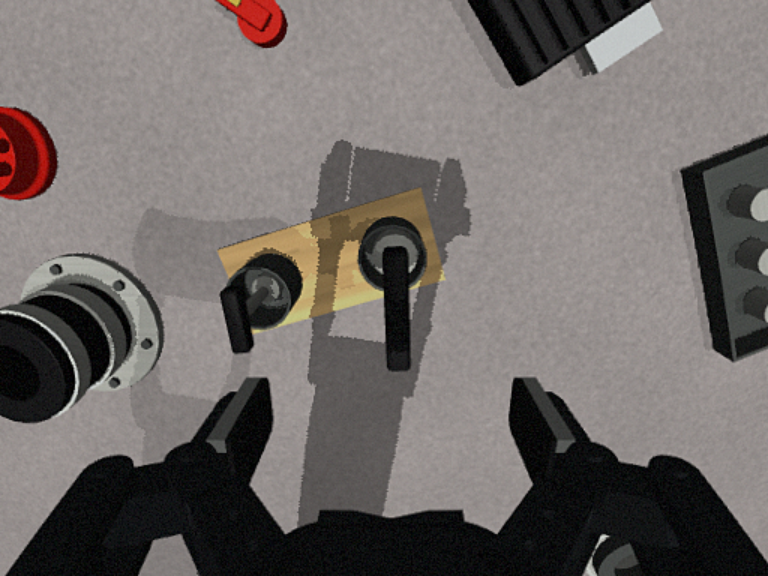

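The crossbar appears almost vertical in the image, with edges at about x=385 to 410 from (396,248) to (398,370), so it is nearly aligned with the tool's x axis.

Run:
```python
from h import *
w=shot("wrist");m=masks_of(w,"wrench")[0]["mask"];g=w["color"].mean(2)
# dark bar columns per row
dark=(g<45);bar=[]
for r in range(185,244,4):
    c=np.where(dark[r,240:290])[0]+240
    if len(c): bar.append((r,c.min(),c.max()))
print(bar)
T=T_tool(w["s"]);Ti=np.linalg.inv(T)
for uv in [(397,248),(397,253),(398,370),(386,309),(409,309)]:
    uv=np.array(uv)/1.5
    for z in (.16,.18): print(uv,z,(Ti@np.append(at(w,uv,z),1))[:3].round(4))
b=np.array(bar);mid=(b[:,1]+b[:,2])/2
p1=at(w,(mid[1:4].mean(),b[1:4,0].mean()),.18);p2=at(w,(mid[-4:-1].mean(),b[-4:-1,0].mean()),.18)
print(Ti[:3,:3]@(p1-p2),np.degrees(np.arctan2(*(Ti[:3,:3]@(p1-p2))[1::-1])))
```

```text
[(185, np.int64(245), np.int64(277)), (189, np.int64(250), np.int64(272)), (193, np.int64(256), np.int64(271)), (197, np.int64(256), np.int64(271)), (201, np.int64(256), np.int64(271)), (205, np.int64(256), np.int64(272)), (209, np.int64(257), np.int64(272)), (213, np.int64(257), np.int64(272)), (217, np.int64(257), np.int64(272)), (221, np.int64(257), np.int64(272)), (225, np.int64(257), np.int64(272)), (229, np.int64(257), np.int64(272)), (233, np.int64(257), np.int64(273)), (237, np.int64(258), np.int64(272)), (241, np.int64(258), np.int64(273))]
[264.66666667 165.33333333] 0.16 [0.0325 0.0031 0.0909]
[264.66666667 165.33333333] 0.18 [0.0368 0.0027 0.0709]
[264.66666667 168.66666667] 0.16 [0.0296 0.0031 0.0909]
[264.66666667 168.66666667] 0.18 [0.0342 0.0028 0.0709]
[265.33333333 246.66666667] 0.16 [-0.0446  0.0041  0.0909]
[265.33333333 246.66666667] 0.18 [-0.0337  0.0036  0.0709]
[257.33333333 206.        ] 0.16 [-0.0041 -0.0033  0.0909]
[257.33333333 206.        ] 0.18 [ 0.0033 -0.003   0.0709]
[272.66666667 206.        ] 0.16 [-0.0041  0.0103  0.0909]
[272.66666667 206.        ] 0.18 [0.0033 0.0094 0.0709]
[ 3.51777913e-02 -1.90076011e-03 -5.16828478e-07] -3.092852843510968
```

Request:
drive_tool(rows=[[0,0,-3,0,0.0035,0.03,1],[0,0,0,0,0,0.03,1],[0,0,0,0,0,0.025,1],[0,0,0,0,0,0.01,1],[0,0,0,0,0,0.005,1],[0,0,0,0,0,0,1],[0,0,0,0,0,0,0.5],[0,0,0,0,0,0,0.3]], force=30)

```text
time: 7.07
tool_pos: [0.5584, -0.2562, 0.1532]
tcp_rot: [3.115, -0.396, 0.005]
wrist_force: [-0.0, 0.4, -0.1]
width: 0.747
grip_force: 0.0
```

Request:
drive_tool(rows=[[0,0,0,0,0,0,0.1],[0,0,0,0,0,0,0],[0,0,0,0,0,0,0],[0,0,0,0,0,0,0],[0,0,0,0,0,0,0],[0,0,0,0,0,0,0]], force=80)

```text
time: 7.57
tool_pos: [0.5575, -0.2558, 0.1518]
tcp_rot: [3.116, -0.396, 0.002]
wrist_force: [0.7, 0.4, 4.0]
width: 0.147
grip_force: 79.0
```

```bash
python3 -c "
from h import *
st()"
```

```text
t 7.57 pos [ 0.5575 -0.2558  0.1518] x [ 0.9682 -0.25    0.0015] z [ 1.4e-03 -6.0e-04 -1.0e+00] F [0.7 0.4 4. ] T [ 0.05 -0.02  0.03] w 0.147 g 78.97318482398987 q [-0.471  0.208  1.824  0.     1.108  1.353]
```

Request:
drive_tool(rows=[[0,0,0,0,0,-0.01,0],[0,0,0,0,0,-0.02,0],[0,0,0,0,0,-0.025,0],[0,0,0,0,0,-0.03,0],[0,0,0,0,0,-0.03,0],[0,0,0,0,0,-0.03,0],[0,0,0,0,0,-0.015,0],[0,0,0,0,0,0,0]])

```text
time: 8.23
tool_pos: [0.5587, -0.2564, 0.3163]
tcp_rot: [3.114, -0.396, 0.012]
wrist_force: [1.3, 0.1, -2.0]
width: 0.151
grip_force: 78.3
```

```bash
python3 -c "
from h import *
s=st();T=T_tool(s)
o=T@np.array([0,0,.1418,1])
a=shot('scene');b=shot('side');w=shot('wrist')
out=np.zeros((576,800,3),np.uint8)
for i,(p,n) in enumerate(((a,'scene'),(b,'side'),(w,'wrist'))):
    u=proj(p,o[:3]);v=proj(p,T[:3,3]);print(n,u,v)
    m=masks_of(p,'wrench');print([(round(k['score'],2),k['bbox']) for k in m[:1]])
    c=(u+v)/2;x,y=[int(max(0,t)) for t in (c[0]-66,c[1]-70)]
    k=p['color'][y:y+140,x:x+132,::-1];k=cv2.resize(k,None,fx=2,fy=2);out[:k.shape[0],i*266:i*266+k.shape[1]]=k;print(x,y)
cv2.imwrite('pics/f.png',out[:290])
"
```

```text
t 8.23 pos [ 0.5587 -0.2564  0.3163] x [ 0.9682 -0.2501  0.0077] z [ 0.007  -0.0036 -1.    ] F [ 1.3  0.1 -2. ] T [-0.04 -0.06 -0.01] w 0.151 g 78.2593846321106 q [-0.471  0.105  1.635 -0.     1.393  1.353]
scene [122.46986023 179.99592769] [107.75911896 120.83075704]
[(0.57, [91.2, 105.9, 131.7, 183.5])]
49 80
side [344.60831139 127.35548779] [351.79485405  83.3063628 ]
[(0.69, [338.8, 75.7, 363.1, 132.7])]
282 35
wrist [261.54822683 183.96743001] [262.32329498 256.3276694 ]
[(0.64, [242.1, 167.8, 281.2, 338.4])]
195 150
```

View pics/f.png

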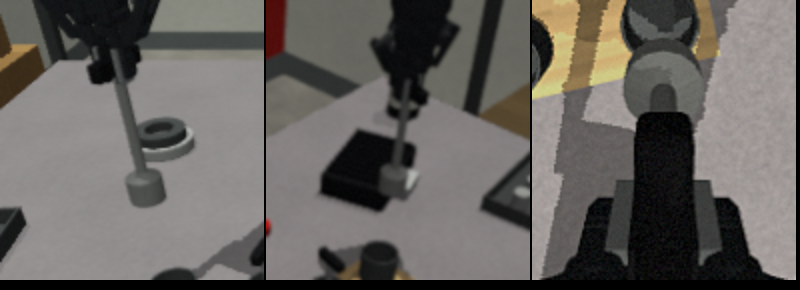

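The wrench hangs straight in the gripper in all three views. In the wrist crop the socket spans about x=624 to 704, with its top edge near y=45.

```bash
python3 -c "
from h import *
w=shot('wrist');s=st();Ti=np.linalg.inv(T_tool(s))
m=masks_of(w,'wrench')[0]['mask'];r=np.where(m.any(1))[0]
for i in list(range(r[0],r[0]+44,3)):
    c=np.where(m[i])[0];print(i,c.min(),c.max(),end=' | ')
# model: silhouette of socket for x offsets
T=T_tool(s);k=np.linspace(0,2*np.pi,200)
for cx in (-.006,-.004,-.002,0,.002):
    pts=[]
    for z in (.1418,.1418-.03):
        for a in k: pts.append(proj(w,(T@np.array([cx+.0195*np.cos(a),.0195*np.sin(a),z,1]))[:3]))
    pts=np.array(pts);print(cx,pts.min(0),pts.max(0))
g=w['color'].mean(2);print(g[158:180,261].round())
"
```

```text
t 8.58 pos [ 0.556  -0.255   0.3084] x [ 0.9682 -0.25   -0.0042] z [-0.0038  0.002  -1.    ] F [-0.3  1.1 -3.6] T [0.02 0.03 0.  ] w 0.149 g 78.15255045890808 q [-0.471  0.11   1.644  0.     1.392  1.353]
169 258 263 | 172 250 271 | 175 247 274 | 178 245 276 | 181 243 277 | 184 242 278 | 187 241 279 | 190 241 280 | 193 241 280 | 196 241 280 | 199 242 280 | 202 243 278 | 205 244 277 | 208 247 274 | 211 247 274 | -0.006 [240.563792   172.78787394] [281.33980522 218.91497581]
-0.004 [240.51563964 170.90265204] [281.38943188 217.02701416]
-0.002 [240.46738308 169.00953926] [281.43916045 215.12985289]
0 [240.41902342 167.10851967] [281.48898971 213.22345834]
0.002 [240.37056181 165.19957783] [281.5389184  211.30779717]
[ 54.  51.  49.  49.  48.  45.  52.  67.  98.  99.  85.  56.  57.  51.
  58.  57.  52.  75. 117. 112. 109. 116.]
```

Request:
drive_tool(rows=[[0,0,0,-0.0078,-0.038,0,0],[0,0,0,-0.0078,-0.038,0,0],[0,0,0,-0.0078,-0.038,0,0],[0,0,0,-0.0078,-0.038,0,0],[0,0,0,-0.0078,-0.038,0,0],[0,0,0,-0.0078,-0.038,0,0],[0,0,0,-0.0078,-0.038,0,0],[0,0,0,-0.0078,-0.038,0,0]])

```text
time: 9.3
tool_pos: [0.572, 0.0562, 0.3102]
tcp_rot: [3.116, -0.396, -0.001]
wrist_force: [0.7, 1.0, -1.5]
width: 0.146
grip_force: 78.5
```

Request:
drive_tool(rows=[[0,0,-5,0,-0.015,0,0],[0,0,-7,0,0,0,0],[0,0,-7,0,0,0,0],[0,0,-7,0,0,0,0],[0,0,-7,0,0,0,0],[0,0,-7,0,0,0,0],[0,0,-7,0,0,0,0],[0,0,-7,0,0,0,0]])

```text
time: 9.97
tool_pos: [0.5759, 0.069, 0.31]
tcp_rot: [-2.953, -1.071, 0.002]
wrist_force: [-1.5, -0.3, -2.9]
width: 0.145
grip_force: 78.7
```

Request:
drive_tool(rows=[[0,0,-7,0,0,0,0],[0,0,-7,0,0,0,0],[0,0,-7,0,0,0,0],[0,0,-7,0,0,0,0],[0,0,-7,0,0,0,0],[0,0,-6,0,0,0,0],[0,0,0,0,0,0,0],[0,0,0,0,0,0,0]])

```text
time: 10.63
tool_pos: [0.576, 0.0689, 0.3103]
tcp_rot: [-2.4, -2.026, 0.002]
wrist_force: [0.3, -0.1, -3.4]
width: 0.147
grip_force: 78.7
```

```bash
python3 -c "
from h import *
for i in range(3): w=shot('wrist');print(w['s']['tool_pos'].round(4))
s=st();T=T_tool(s);d=np.array([.575,.0695,.3])-s['tool_pos'];print('tool shift',(T[:3,:3].T@d).round(4),'theta',np.degrees(np.arctan2(T[1,0],T[0,0])))
print(proj(w,np.array([.5748,.0675,.11])))
cv2.imwrite('pics/g.png',cv2.resize(w['color'][90:290,130:390,::-1],None,fx=2.8,fy=2.8))
"
```

```text
[0.576  0.0689 0.3103]
[0.5761 0.0689 0.3104]
[0.5761 0.0689 0.3105]
t 10.78 pos [0.5762 0.0689 0.3106] x [ 1.666e-01  9.860e-01 -1.000e-04] z [-5.e-04 -0.e+00 -1.e+00] F [-0.3  0.2 -2.9] T [ 0.04  0.03 -0.05] w 0.145 g 78.66133689880371 q [0.076 0.046 1.709 0.    1.387 0.244]
tool shift [ 0.0004 -0.0013  0.0106] theta 80.40720073240752
[259.24161932 173.84068386]
```

View pics/g.png

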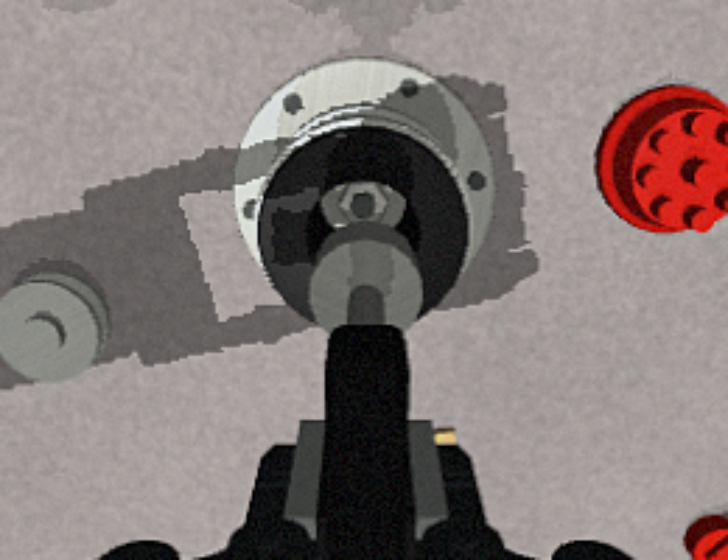

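The wrist view shows the socket at about (366,290), nearly centred over the bore, with the nut visible at (362,205). A small −y shift is needed.

Request:
drive_tool(rows=[[0,0,-2.5,0.0005,-0.0015,0.01,0],[0,0,0,0,0,0.02,0],[0,0,0,0,0,0.02,0],[0,0,0,0,0,0.02,0],[0,0,0,0,0,0.02,0],[0,0,0,0,0,0.018,0],[0,0,0,0,0,0,0],[0,0,0,0,0,0,0]])

```text
time: 11.45
tool_pos: [0.5739, 0.0696, 0.2018]
tcp_rot: [-2.352, -2.08, 0.004]
wrist_force: [-0.2, -0.0, -2.4]
width: 0.146
grip_force: 78.6
```

```bash
python3 -c "
from h import *
w=shot('wrist')
s=st();T=T_tool(s);d=np.array([.575,.0695,.3])-s['tool_pos'];print('tool shift',(T[:3,:3].T@d).round(4),'theta',np.degrees(np.arctan2(T[1,0],T[0,0])))
c=w['color'][90:290,130:390,::-1];c=(255*(c/255.)**.6).astype(np.uint8)
cv2.imwrite('pics/i.png',cv2.resize(c,None,fx=2.8,fy=2.8))
"
```

```text
t 11.5 pos [0.5751 0.0697 0.2034] x [0.1222 0.9925 0.    ] z [ 0.  0. -1.] F [ 0.3  0.6 -2. ] T [-0.01 -0.09 -0.01] w 0.15 g 78.64075899124146 q [0.078 0.104 1.845 0.    1.193 0.2  ]
tool shift [-0.0002 -0.0001 -0.0966] theta 82.98081393613063
```

View pics/i.png

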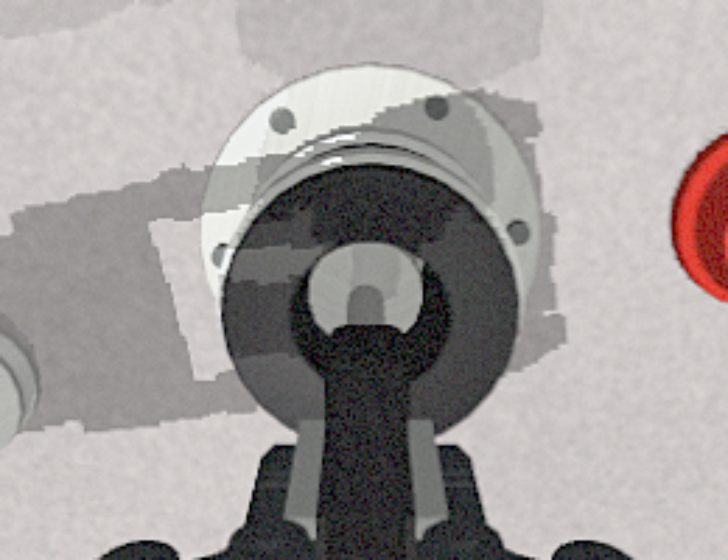

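The socket's shoulder (x=308 to 424) sits inside the bore mouth (x=291 to 451) with clearance on both sides.

Request:
drive_tool(rows=[[0,0,0,0.0005,0.0005,0.006,0],[0,0,0,0,0,0.006,0],[0,0,0,0,0,0.004,0],[0,0,0,0,0,0.002,0],[0,0,0,0,0,0.002,0],[0,0,0,0,0,0.002,0],[0,0,0,0,0,0,0],[0,0,0,0,0,0,0]])

```text
time: 12.17
tool_pos: [0.5754, 0.0701, 0.1809]
tcp_rot: [-2.353, -2.082, 0.0]
wrist_force: [-0.3, -0.4, -3.0]
width: 0.148
grip_force: 78.7
```

Request:
drive_tool(rows=[[0,0,0,0,0,0.0015,0],[0,0,0,0,0,0.0015,0],[0,0,0,0,0,0,0],[0,0,0,0,0,0,0]])

```text
time: 12.5
tool_pos: [0.5753, 0.0698, 0.1778]
tcp_rot: [2.352, 2.082, -0.001]
wrist_force: [-0.2, 0.6, -1.9]
width: 0.148
grip_force: 78.7
```

Request:
drive_tool(rows=[[0,0,0,0,0,0.0015,0],[0,0,0,0,0,0.0015,0],[0,0,0,0,0,0,0],[0,0,0,0,0,0,0]])

```text
time: 12.83
tool_pos: [0.5753, 0.0699, 0.1746]
tcp_rot: [-2.353, -2.082, 0.001]
wrist_force: [-1.1, -1.3, -2.9]
width: 0.148
grip_force: 78.8
```

Request:
drive_tool(rows=[[0,0,0,0,0,0.0015,0],[0,0,0,0,0,0.0015,0],[0,0,0,0,0,0.0015,0],[0,0,0,0,0,0.0015,0],[0,0,0,0,0,0,0],[0,0,0,0,0,0,0]])

```text
time: 13.33
tool_pos: [0.5753, 0.07, 0.1687]
tcp_rot: [-2.352, -2.082, 0.001]
wrist_force: [-2.2, -1.7, -3.6]
width: 0.153
grip_force: 78.8
```

```bash
python3 -c "
from h import *
st();read_camera('side');st()"
```

```text
t 13.33 pos [0.5753 0.07   0.1687] x [ 1.215e-01  9.926e-01 -2.000e-04] z [-4.e-04 -2.e-04 -1.e+00] F [-2.2 -1.7 -3.6] T [-0.58  0.31  0.04] w 0.153 g 78.83921027183533 q [ 0.078  0.133  1.879 -0.     1.13   0.2  ]
t 13.38 pos [0.5753 0.07   0.1687] x [ 1.215e-01  9.926e-01 -2.000e-04] z [-4.e-04 -2.e-04 -1.e+00] F [-1.3 -2.7 -2.9] T [-0.54  0.29  0.05] w 0.148 g 78.83585572242737 q [ 0.078  0.133  1.879 -0.     1.13   0.2  ]
```

Request:
drive_tool(rows=[[0,0,0,-0.0008,-0.0005,0.001,0],[0,0,0,0,0,0.001,0],[0,0,2,0,0,0,0],[0,0,3,0,0,0,0],[0,0,4,0,0,0,0],[0,0,4,0,0,0,0],[0,0,4,0,0,0,0],[0,0,3,0,0,0,0]])

```text
time: 14.05
tool_pos: [0.575, 0.0692, 0.1668]
tcp_rot: [2.68, 1.638, 0.0]
wrist_force: [0.4, -2.7, -2.4]
width: 0.149
grip_force: 78.7
```

```bash
python3 -c "
from h import *
st();read_camera('side');st()"
```

```text
t 14.05 pos [0.575  0.0692 0.1668] x [ 4.563e-01  8.898e-01 -2.000e-04] z [ 4.e-04 -5.e-04 -1.e+00] F [ 0.4 -2.7 -2.4] T [-0.7   0.02  0.13] w 0.149 g 78.65273594856262 q [ 7.700e-02  1.330e-01  1.882e+00 -1.000e-03  1.126e+00  5.510e-01]
t 14.1 pos [0.575  0.0692 0.1668] x [ 4.578e-01  8.890e-01 -2.000e-04] z [ 4.e-04 -4.e-04 -1.e+00] F [ 0.2 -2.5 -2.9] T [-0.69  0.08  0.1 ] w 0.149 g 78.6516273021698 q [ 7.700e-02  1.330e-01  1.882e+00 -1.000e-03  1.126e+00  5.530e-01]
```

Request:
drive_tool(rows=[[0,0,2,-0.0009,0.0005,0,0],[0,0,2,0,0,0,0],[0,0,2,0,0,0,0],[0,0,0,0,0,0,0],[0,0,0,0,0,0,0]])

```text
time: 14.52
tool_pos: [0.5751, 0.0685, 0.1669]
tcp_rot: [-2.759, -1.502, -0.001]
wrist_force: [-0.0, -1.0, -3.0]
width: 0.151
grip_force: 78.6
```

```bash
python3 -c "
from h import *
st();read_camera('side');st()"
```

```text
t 14.52 pos [0.5751 0.0685 0.1669] x [5.429e-01 8.398e-01 4.000e-04] z [ 3.e-04  3.e-04 -1.e+00] F [-0. -1. -3.] T [-0.36 -0.01  0.09] w 0.151 g 78.60613703727722 q [0.075 0.133 1.882 0.    1.126 0.649]
t 14.57 pos [0.575  0.0685 0.1669] x [5.430e-01 8.397e-01 3.000e-04] z [ 2.e-04  2.e-04 -1.e+00] F [-0.1 -1.6 -3.9] T [-0.43  0.    0.1 ] w 0.15 g 78.59501838684082 q [0.075 0.133 1.882 0.    1.126 0.649]
```

Request:
drive_tool(rows=[[0,0,2,-0.0004,0.0003,0,0],[0,0,2,0,0,0,0],[0,0,2,0,0,0,0],[0,0,0,0,0,0,0]])

```text
time: 14.9
tool_pos: [0.575, 0.0681, 0.1669]
tcp_rot: [-2.835, -1.353, -0.001]
wrist_force: [0.7, -1.5, -3.3]
width: 0.149
grip_force: 78.6
```

```bash
python3 -c "
from h import *
st();read_camera('side');st()"
```

```text
t 14.9 pos [0.575  0.0681 0.1669] x [6.289e-01 7.775e-01 6.000e-04] z [ 3.e-04  5.e-04 -1.e+00] F [ 0.7 -1.5 -3.3] T [-0.24 -0.04  0.1 ] w 0.149 g 78.56797099113464 q [7.500e-02 1.330e-01 1.882e+00 1.000e-03 1.126e+00 7.550e-01]
t 14.95 pos [0.575  0.0681 0.1669] x [6.279e-01 7.783e-01 5.000e-04] z [ 3.e-04  4.e-04 -1.e+00] F [ 0.8 -1.2 -3.3] T [-0.24 -0.02  0.06] w 0.143 g 78.56970548629761 q [0.075 0.133 1.882 0.    1.126 0.753]
```

Request:
drive_tool(rows=[[0,0,2,-0.0003,0.0003,0,0],[0,0,2,0,0,0,0],[0,0,2,0,0,0,0],[0,0,0,0,0,0,0]])

```text
time: 15.28
tool_pos: [0.5751, 0.0677, 0.1669]
tcp_rot: [-2.901, -1.204, -0.001]
wrist_force: [0.2, 0.4, -3.4]
width: 0.149
grip_force: 78.6
```

```bash
python3 -c "
from h import *
st();read_camera('side');st()"
```

```text
t 15.28 pos [0.5751 0.0677 0.1669] x [7.064e-01 7.078e-01 5.000e-04] z [ 2.e-04  6.e-04 -1.e+00] F [ 0.2  0.4 -3.4] T [-0.02 -0.09  0.16] w 0.149 g 78.56204152107239 q [7.400e-02 1.330e-01 1.882e+00 1.000e-03 1.126e+00 8.580e-01]
t 15.33 pos [0.575  0.0677 0.1669] x [7.055e-01 7.088e-01 5.000e-04] z [ 2.e-04  5.e-04 -1.e+00] F [ 0.5 -0.8 -3.4] T [-0.   -0.06  0.18] w 0.149 g 78.56405138969421 q [7.400e-02 1.330e-01 1.882e+00 1.000e-03 1.126e+00 8.570e-01]
```

Request:
drive_tool(rows=[[0,0,2,0,0,0,0],[0,0,2,0,0,0,0],[0,0,0,0,0,0,0],[0,0,0,0,0,0,0]])

```text
time: 15.67
tool_pos: [0.5751, 0.0676, 0.167]
tcp_rot: [-2.941, -1.104, -0.0]
wrist_force: [0.3, 0.1, -3.3]
width: 0.147
grip_force: 78.6
```

```bash
python3 -c "
from h import *
for i in range(3): st();read_camera('side')"
```

```text
t 15.67 pos [0.5751 0.0676 0.167 ] x [7.530e-01 6.581e-01 3.000e-04] z [ 2.e-04  3.e-04 -1.e+00] F [ 0.3  0.1 -3.3] T [-0.02 -0.06  0.28] w 0.147 g 78.56766700744629 q [0.074 0.133 1.882 0.    1.126 0.926]
t 15.72 pos [0.575  0.0676 0.167 ] x [7.531e-01 6.579e-01 3.000e-04] z [ 1.e-04  3.e-04 -1.e+00] F [ 1.   0.  -3.6] T [-0.04 -0.03  0.27] w 0.147 g 78.56711268424988 q [0.074 0.133 1.882 0.    1.126 0.927]
t 15.77 pos [0.5751 0.0676 0.167 ] x [7.534e-01 6.575e-01 3.000e-04] z [ 2.e-04  2.e-04 -1.e+00] F [ 0.4 -0.  -3.6] T [ 0.01 -0.06  0.32] w 0.15 g 78.56547117233276 q [0.074 0.133 1.882 0.    1.126 0.927]
```

Request:
drive_tool(rows=[[0,0,2,0,0,0,0],[0,0,1.5,0,0,0,0],[0,0,1,0,0,0,0],[0,0,0,0,0,0,0],[0,0,0,0,0,0,0]])

```text
time: 16.23
tool_pos: [0.575, 0.0675, 0.167]
tcp_rot: [2.983, 0.986, 0.0]
wrist_force: [0.5, -0.5, -2.8]
width: 0.146
grip_force: 78.6
```

```bash
python3 -c "
from h import *
for i in range(3): st();read_camera('side')"
```

```text
t 16.23 pos [0.575  0.0675 0.167 ] x [8.03e-01 5.96e-01 1.00e-04] z [ 1.e-04  0.e+00 -1.e+00] F [ 0.5 -0.5 -2.8] T [-0.01 -0.17  0.43] w 0.146 g 78.58774065971375 q [0.074 0.133 1.882 0.    1.126 1.006]
t 16.28 pos [0.575  0.0675 0.167 ] x [8.031e-01 5.959e-01 1.000e-04] z [ 1.e-04  1.e-04 -1.e+00] F [ 0.8 -0.7 -3.6] T [ 0.02 -0.09  0.48] w 0.152 g 78.58764052391052 q [0.074 0.133 1.882 0.    1.126 1.006]
t 16.33 pos [0.575  0.0675 0.167 ] x [8.032e-01 5.957e-01 1.000e-04] z [ 2.e-04  0.e+00 -1.e+00] F [ 0.5  0.3 -3.2] T [ 0.02 -0.11  0.47] w 0.149 g 78.58720421791077 q [0.074 0.133 1.882 0.    1.126 1.006]
```

Request:
drive_tool(rows=[[0,0,1.5,0,0,0,0],[0,0,0,0,0,0,0],[0,0,0,0,0,0,0],[0,0,0,0,0,0,0]])

```text
time: 16.72
tool_pos: [0.5751, 0.0674, 0.167]
tcp_rot: [2.996, 0.946, 0.0]
wrist_force: [1.1, 0.7, -3.7]
width: 0.147
grip_force: 78.6
```

```bash
python3 -c "
from h import *
for i in range(3): st();read_camera('side')"
```

```text
t 16.72 pos [0.5751 0.0674 0.167 ] x [8.186e-01 5.744e-01 1.000e-04] z [ 1.e-04 -0.e+00 -1.e+00] F [ 1.1  0.7 -3.7] T [ 0.07 -0.16  0.46] w 0.147 g 78.59474658966064 q [ 0.074  0.133  1.882 -0.     1.126  1.033]
t 16.77 pos [0.575  0.0674 0.167 ] x [8.186e-01 5.743e-01 1.000e-04] z [ 1.e-04  0.e+00 -1.e+00] F [ 0.7 -0.6 -3.3] T [ 0.06 -0.09  0.52] w 0.148 g 78.59414577484131 q [ 0.074  0.133  1.882 -0.     1.126  1.033]
t 16.82 pos [0.575  0.0674 0.167 ] x [0.8187 0.5742 0.    ] z [ 1.e-04  0.e+00 -1.e+00] F [ 0.5  0.3 -3.4] T [ 0.05 -0.12  0.47] w 0.149 g 78.59392762184143 q [0.074 0.133 1.882 0.    1.126 1.033]
```

Request:
drive_tool(rows=[[0,0,-2,0,0,0,0],[0,0,-3,0,0,0,0],[0,0,-3,0,0,0,0],[0,0,-3,0,0,0,0],[0,0,-2,0,0,0,0],[0,0,0,0,0,0,0],[0,0,0,0,0,0,0]])

```text
time: 17.45
tool_pos: [0.5749, 0.0675, 0.1669]
tcp_rot: [-2.871, -1.275, -0.0]
wrist_force: [-0.1, 0.4, -3.0]
width: 0.147
grip_force: 78.6
```

```bash
python3 -c "
from h import *
for i in range(3): st();read_camera('side')"
```

```text
t 17.45 pos [0.5749 0.0675 0.1669] x [6.702e-01 7.421e-01 2.000e-04] z [-2.e-04  4.e-04 -1.e+00] F [-0.1  0.4 -3. ] T [ 0.16 -0.03 -0.06] w 0.147 g 78.56915473937988 q [0.074 0.133 1.882 0.    1.127 0.808]
t 17.5 pos [0.5749 0.0675 0.167 ] x [6.701e-01 7.423e-01 2.000e-04] z [-1.e-04  4.e-04 -1.e+00] F [ 0.2  0.9 -3.2] T [ 0.16  0.03 -0.06] w 0.147 g 78.57994794845581 q [0.074 0.133 1.882 0.    1.127 0.808]
t 17.55 pos [0.5749 0.0675 0.167 ] x [6.699e-01 7.425e-01 2.000e-04] z [-1.e-04  3.e-04 -1.e+00] F [ 0.5  0.9 -3.6] T [ 0.13 -0.05 -0.1 ] w 0.148 g 78.57943654060364 q [0.074 0.133 1.882 0.    1.127 0.808]
```

Request:
drive_tool(rows=[[0,0,2,0,0,0,0],[0,0,0,0,0,0,0],[0,0,0,0,0,0,0]])

```text
time: 17.85
tool_pos: [0.575, 0.0675, 0.167]
tcp_rot: [-2.891, -1.229, -0.0]
wrist_force: [0.1, -0.2, -3.2]
width: 0.146
grip_force: 78.6
```

```bash
python3 -c "
from h import *
for i in range(4): st();read_camera('side')"
```

```text
t 17.85 pos [0.575  0.0675 0.167 ] x [0.6941 0.7199 0.    ] z [-0.e+00  1.e-04 -1.e+00] F [ 0.1 -0.2 -3.2] T [ 0.14 -0.06  0.01] w 0.146 g 78.57172966003418 q [0.074 0.133 1.882 0.    1.127 0.841]
t 17.9 pos [0.575  0.0675 0.1669] x [0.694 0.72  0.   ] z [-1.e-04  1.e-04 -1.e+00] F [ 0.2  0.3 -2.3] T [ 0.2  -0.11  0.04] w 0.151 g 78.57196927070618 q [0.074 0.133 1.882 0.    1.127 0.841]
t 17.95 pos [0.575  0.0675 0.1669] x [0.694  0.7199 0.    ] z [-1.e-04  1.e-04 -1.e+00] F [ 1.   0.6 -3.2] T [ 0.15 -0.07  0.04] w 0.147 g 78.57230544090271 q [0.074 0.133 1.882 0.    1.127 0.841]
t 18.0 pos [0.575  0.0675 0.1669] x [0.6942 0.7198 0.    ] z [-0.e+00  1.e-04 -1.e+00] F [-0.3  1.3 -3.1] T [ 0.15 -0.    0.07] w 0.148 g 78.57200503349304 q [0.074 0.133 1.882 0.    1.126 0.841]
```

Request:
drive_tool(rows=[[0,0,2.5,0,0,0,0],[0,0,2.5,0,0,0,0],[0,0,2.5,0,0,0,0],[0,0,2,0,0,0,0],[0,0,0.5,0,0,0,0],[0,0,0,0,0,0,0],[0,0,0,0,0,0,0]])

```text
time: 18.63
tool_pos: [0.5751, 0.0674, 0.167]
tcp_rot: [2.987, 0.973, 0.0]
wrist_force: [0.9, 1.3, -4.1]
width: 0.148
grip_force: 78.6
```

```bash
python3 -c "
from h import *
for i in range(4): st();read_camera('side')"
```

```text
t 18.63 pos [0.5751 0.0674 0.167 ] x [ 0.808   0.5892 -0.    ] z [ 1.e-04 -2.e-04 -1.e+00] F [ 0.9  1.3 -4.1] T [ 0.09 -0.14  0.44] w 0.148 g 78.60456347465515 q [ 0.074  0.133  1.882 -0.     1.126  1.015]
t 18.68 pos [0.575  0.0674 0.167 ] x [ 0.8081  0.589  -0.    ] z [ 1.e-04 -2.e-04 -1.e+00] F [ 0.8  0.5 -3.7] T [ 0.09 -0.18  0.48] w 0.147 g 78.60996723175049 q [ 0.074  0.133  1.882 -0.     1.126  1.015]
t 18.73 pos [0.575  0.0674 0.167 ] x [ 0.8083  0.5888 -0.    ] z [ 1.e-04 -2.e-04 -1.e+00] F [ 0.9  0.  -3.4] T [ 0.09 -0.18  0.47] w 0.147 g 78.61294627189636 q [ 0.074  0.133  1.882 -0.     1.126  1.015]
t 18.78 pos [0.5751 0.0674 0.167 ] x [0.8084 0.5886 0.    ] z [ 1.e-04 -2.e-04 -1.e+00] F [ 0.8  0.8 -2.9] T [ 0.06 -0.19  0.44] w 0.152 g 78.61322522163391 q [ 0.074  0.133  1.882 -0.     1.126  1.015]
```

Request:
drive_tool(rows=[[0,0,1.2,0,0,0,0],[0,0,0,0,0,0,0],[0,0,0,0,0,0,0]])

```text
time: 19.08
tool_pos: [0.575, 0.0674, 0.167]
tcp_rot: [2.998, 0.94, 0.0]
wrist_force: [0.6, 0.6, -3.3]
width: 0.145
grip_force: 78.6
```

Request:
drive_tool(rows=[[0,0,-2,0,0,0,0],[0,0,-3,0,0,0,0],[0,0,-3,0,0,0,0],[0,0,-2.8,0,0,0,0],[0,0,0,0,0,0,0],[0,0,0,0,0,0,0]])

```text
time: 19.58
tool_pos: [0.575, 0.0675, 0.167]
tcp_rot: [-2.897, -1.215, -0.0]
wrist_force: [0.4, 0.4, -2.1]
width: 0.147
grip_force: 78.6
```

```bash
python3 -c "
from h import *
for i in range(4): st();read_camera('side')"
```

```text
t 19.58 pos [0.575  0.0675 0.167 ] x [7.009e-01 7.133e-01 2.000e-04] z [-1.e-04  3.e-04 -1.e+00] F [ 0.4  0.4 -2.1] T [ 0.11 -0.03  0.06] w 0.147 g 78.56099009513855 q [0.074 0.133 1.882 0.    1.127 0.85 ]
t 19.63 pos [0.5749 0.0675 0.1669] x [7.008e-01 7.134e-01 1.000e-04] z [-2.e-04  3.e-04 -1.e+00] F [-0.2 -0.4 -3.4] T [ 0.15 -0.06  0.1 ] w 0.145 g 78.5673201084137 q [0.074 0.133 1.882 0.    1.127 0.85 ]
t 19.68 pos [0.5749 0.0674 0.167 ] x [7.006e-01 7.136e-01 1.000e-04] z [-1.e-04  2.e-04 -1.e+00] F [ 0.6  1.9 -2.6] T [ 0.15 -0.07  0.05] w 0.149 g 78.57908964157104 q [0.074 0.133 1.882 0.    1.127 0.85 ]
t 19.73 pos [0.5749 0.0675 0.167 ] x [7.003e-01 7.138e-01 1.000e-04] z [-1.e-04  2.e-04 -1.e+00] F [ 0.   0.3 -3.4] T [ 0.15 -0.09  0.07] w 0.148 g 78.5774552822113 q [0.074 0.133 1.882 0.    1.127 0.849]
```

Request:
drive_tool(rows=[[0,0,-1,0,0,0,0],[0,0,0,0,0,-0.003,0],[0,0,0,0,0,-0.005,0],[0,0,0,0,0,-0.008,0],[0,0,0,0,0,-0.01,0],[0,0,0,0,0,0,0]])

```text
time: 20.28
tool_pos: [0.5771, 0.0675, 0.1974]
tcp_rot: [2.883, 1.242, 0.008]
wrist_force: [0.5, -0.2, -1.3]
width: 0.151
grip_force: 80.9
```

Request:
drive_tool(rows=[[0,0,0,0,0,-0.01,0],[0,0,0,0,0,-0.02,0],[0,0,0,0,0,-0.025,0],[0,0,0,0,0,-0.03,0],[0,0,0,0,0,-0.025,0],[0,0,0,0,0,-0.01,0],[0,0,0,0,0,0,0]])

```text
time: 20.87
tool_pos: [0.5769, 0.0675, 0.3181]
tcp_rot: [2.883, 1.242, 0.012]
wrist_force: [0.8, 0.0, -2.4]
width: 0.147
grip_force: 81.0
```

```bash
python3 -c "
from h import *
s=st();T=T_tool(s);d=np.array([.5575,-.2558,.31])-s['tool_pos'];print((T[:3,:3].T@d).round(4),np.degrees(np.arctan2(T[1,0],T[0,0])))"
```

```text
t 20.87 pos [0.5769 0.0675 0.3181] x [0.6868 0.7268 0.006 ] z [ 8.2e-03  5.0e-04 -1.0e+00] F [ 0.8  0.  -2.4] T [-0.    0.03 -0.03] w 0.147 g 80.97241759300232 q [ 0.074  0.039  1.703 -0.     1.392  0.831]
[-0.2484  0.2079  0.0078] 46.619985275403295
```

Request:
drive_tool(rows=[[0,0,0,-0.0311,0.026,0,0],[0,0,0,-0.0311,0.026,0,0],[0,0,0,-0.0311,0.026,0,0],[0,0,0,-0.0311,0.026,0,0],[0,0,0,-0.0311,0.026,0,0],[0,0,0,-0.0311,0.026,0,0],[0,0,0,-0.0311,0.026,0,0],[0,0,0,-0.0307,0.026,0,0]])

```text
time: 21.53
tool_pos: [0.554, -0.2574, 0.3107]
tcp_rot: [-2.883, -1.242, 0.004]
wrist_force: [1.1, 0.3, -2.0]
width: 0.149
grip_force: 80.8
```

Request:
drive_tool(rows=[[0,0,7,0,0,0,0],[0,0,7,0,0,0,0],[0,0,7,0,0,0,0],[0,0,7,0,0,0,0],[0,0,7,0,0,0,0],[0,0,7,0,0,0,0],[0,0,7,0,0,0,0],[0,0,7,0,0,0,0]])

```text
time: 22.2
tool_pos: [0.5545, -0.2555, 0.3104]
tcp_rot: [-3.129, 0.266, 0.006]
wrist_force: [0.2, -0.8, -2.8]
width: 0.152
grip_force: 80.8
```

Request:
drive_tool(rows=[[0,0,5,0,0,0,0],[0,0,0,0,0,0,0],[0,0,0,0,0,0,0],[0,0,0,0,0,0,0]])

```text
time: 22.53
tool_pos: [0.5551, -0.2557, 0.3117]
tcp_rot: [-3.117, 0.39, 0.003]
wrist_force: [0.3, 0.6, -3.0]
width: 0.146
grip_force: 80.8
```

```bash
python3 -c "
from h import *
w=shot('wrist');s=st();T=T_tool(s);d=np.array([.5575,-.2558,.2318])-s['tool_pos'];print((T[:3,:3].T@d).round(4),np.degrees(np.arctan2(T[1,0],T[0,0])))
cv2.imwrite('pics/j.png',cv2.resize(w['color'][90:290,130:390,::-1],None,fx=2.8,fy=2.8))"
```

```text
t 22.58 pos [ 0.5552 -0.2558  0.3121] x [ 0.9691 -0.2466 -0.0014] z [-1.3e-03  7.0e-04 -1.0e+00] F [ 0.8 -0.4 -3.4] T [ 0.02 -0.08  0.03] w 0.145 g 80.7849383354187 q [-0.472  0.106  1.642  0.     1.395  1.348]
[ 0.0024 -0.0005  0.0803] -14.277482196620795
```

View pics/j.png

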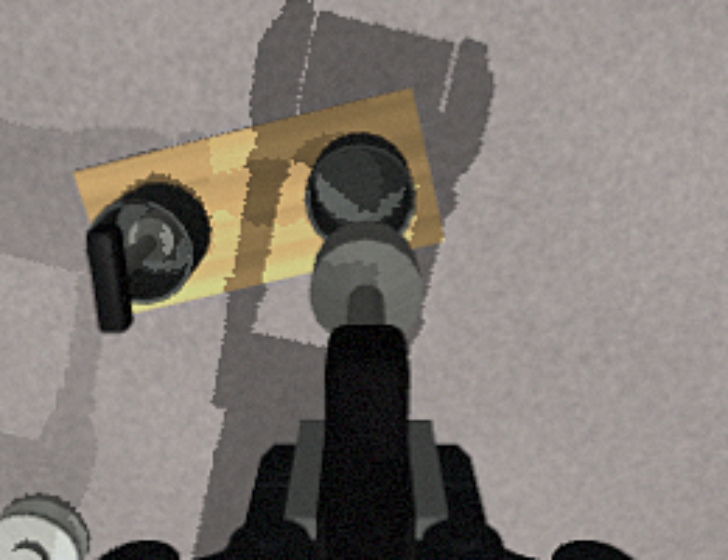

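The wrench is over its empty cup. The cup is centred at about x=360 in the crop and the socket at about x=366, so a small correction is enough.

Request:
drive_tool(rows=[[0,0,0,0.0035,-0.0015,0.02,0],[0,0,0,0,0,0.025,0],[0,0,0,0,0,0.025,0],[0,0,0,0,0,0.02,0],[0,0,0,0,0,0.01,0],[0,0,0,0,0,0.006,0],[0,0,0,0,0,0.004,0],[0,0,0,0,0,0,0]])

```text
time: 23.25
tool_pos: [0.5595, -0.2555, 0.203]
tcp_rot: [3.117, -0.393, 0.0]
wrist_force: [0.1, 0.4, -2.8]
width: 0.152
grip_force: 80.8
```

```bash
python3 -c "
from h import *
for i in range(2):s=st();read_camera('side')"
```

```text
t 23.25 pos [ 0.5595 -0.2555  0.203 ] x [ 9.688e-01 -2.480e-01  2.000e-04] z [ 2.e-04 -1.e-04 -1.e+00] F [ 0.1  0.4 -2.8] T [-0.04 -0.02 -0.03] w 0.152 g 80.76651334762573 q [-0.469  0.171  1.769 -0.     1.201  1.353]
t 23.3 pos [ 0.5599 -0.2557  0.2039] x [ 0.9687 -0.2481  0.0014] z [ 1.3e-03 -6.0e-04 -1.0e+00] F [-0.5  0.1 -2.6] T [ 0.02 -0.03 -0.04] w 0.15 g 80.76732873916626 q [-0.469  0.17   1.768  0.     1.202  1.353]
```

Near the rim (socket mouth at z≈0.062). Lowering slowly.

Request:
drive_tool(rows=[[0,0,0,0,0,0.006,0],[0,0,0,0,0,0.008,0],[0,0,0,0,0,0.01,0],[0,0,0,0,0,0.01,0],[0,0,0,0,0,0.008,0],[0,0,0,0,0,0.004,0],[0,0,0,0,0,0.002,0],[0,0,0,0,0,0,0]])

```text
time: 24.02
tool_pos: [0.5588, -0.2552, 0.1539]
tcp_rot: [-3.116, 0.393, 0.002]
wrist_force: [-0.2, -0.2, -2.3]
width: 0.152
grip_force: 80.8
```

Request:
drive_tool(rows=[[0,0,0,0,0,0.001,0],[0,0,0,0,0,0.001,0],[0,0,0,0,0,0,0],[0,0,0,0,0,0,0]])

```text
time: 24.35
tool_pos: [0.5595, -0.2555, 0.1534]
tcp_rot: [3.117, -0.393, 0.001]
wrist_force: [-0.2, -0.5, -2.5]
width: 0.146
grip_force: 80.8
```

Request:
drive_tool(rows=[[0,0,0,0,0,0.001,0],[0,0,0,0,0,0.0005,0],[0,0,0,0,0,0,0],[0,0,0,0,0,0,0]])

```text
time: 24.68
tool_pos: [0.5596, -0.2555, 0.1519]
tcp_rot: [3.117, -0.393, 0.001]
wrist_force: [0.3, -0.5, -1.4]
width: 0.146
grip_force: 81.2
```

Request:
drive_tool(rows=[[0,0,0,0,0,0.0004,0],[0,0,0,0,0,0,0],[0,0,0,0,0,0,0.2],[0,0,0,0,0,0,0.4],[0,0,0,0,0,0,1],[0,0,0,0,0,0,1],[0,0,0,0,0,0,1],[0,0,0,0,0,0,1]], force=30)

```text
time: 25.35
tool_pos: [0.5593, -0.2554, 0.151]
tcp_rot: [-3.117, 0.393, 0.0]
wrist_force: [-0.1, 0.1, 0.2]
width: 0.897
grip_force: 0.0
```

Request:
drive_tool(rows=[[0,0,0,0,0,0,1],[0,0,0,0,0,0,1],[0,0,0,0,0,0,1],[0,0,0,0,0,-0.01,1],[0,0,0,0,0,-0.02,1],[0,0,0,0,0,-0.03,1],[0,0,0,0,0,-0.03,1],[0,0,0,0,0,-0.03,1]])

```text
time: 26.02
tool_pos: [0.5591, -0.2553, 0.2729]
tcp_rot: [-3.117, 0.393, 0.0]
wrist_force: [-0.2, -0.9, 0.6]
width: 1.001
grip_force: 0.0
```

Request:
drive_tool(rows=[[0,0,0,0,0,-0.03,1],[0,0,0,0,0,-0.02,1],[0,0,0,0,0,0,1],[0,0,0,0,0,0,1]])

```text
time: 26.35
tool_pos: [0.5602, -0.2559, 0.3239]
tcp_rot: [3.115, -0.393, 0.007]
wrist_force: [-0.2, 0.0, 0.1]
width: 1.001
grip_force: 0.0
```

```bash
python3 -c "
from h import *
st();w=shot('wrist');a=shot('scene')
k=np.hstack([cv2.resize(w['color'][100:270,130:330],(400,340)),cv2.resize(a['color'][120:290,90:290],(400,340))])
cv2.imwrite('pics/k.png',k[:,:,::-1])"
```

```text
t 26.35 pos [ 0.5602 -0.2559  0.3239] x [ 0.9687 -0.2484  0.0046] z [ 0.0042 -0.0022 -1.    ] F [-0.2  0.   0.1] T [-0.02 -0.05 -0.07] w 1.001 g 0.0 q [-0.469  0.107  1.62  -0.     1.41   1.353]
```

View pics/k.png

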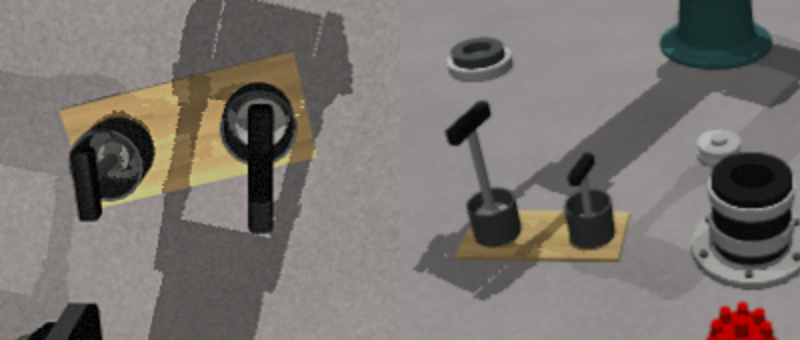

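The wrench stands upright in its cup, with its bar at about (260,165) in the wrist crop. The slim wrench and the rest are undisturbed, and the gripper is clear.

```bash
python3 -c "
from h import *
print(workorder.finish_job())"
```

```text
the job is handed in; nothing more can be done
None
```

The nut is home and tightened to about 0.5 N m (wrist reading, never above about 0.52 while tightening), the wrench is back upright in its cup, nothing else was disturbed, and the job is handed in.

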